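# Tip the steel bezel block over onto its damping pad

## Task

The steel bezel block is standing on end beside the brown leather damping pad. With your fingertips, push it near its top so that it tips over onto the pad with its countersunk side up, then push it along until the whole block lies on the pad, nothing overhanging, ready for hammering. Never pick it up, and leave the other things on the bench where they are.

Things in the scene. Friction and masses are not known exactly. Their poses are not given: they have to be found in the camera images.
- bezel_block: Loose plain steel slab 100 x 60 x 20 mm, about 0.8 kg, two rows of round dark holes in its faces; at first stands on end beside the pad, 100 mm tall. Origin: centre of the end it stands on. Own z along the 100 mm length (up at first), y along the width, x through the thickness: the +x face (plain side) looks to the pad and must end underneath, the -x face (countersunk) on top.
- block_mid (a point): Centre of the bezel block, 50 mm from either end; axes as the block's. Lies 15 mm above the bench when flat on the pad. Standing, the block tips at about 1 N near its top and falls by itself once its top has gone about 20 mm; lying, it takes about 3 to 8 N to slide.
- foot_edge (a point): Middle of the block's lower edge on the plain side (block x 10 mm, z 0): the edge it turns over. 0 mm high while it stands, about 5 mm when it lies on the pad.
- corner_foot_left (a point): Corner of the block's plain face: block x 10, y 30, z 0 mm. Ends underneath, on the pad.
- corner_foot_right (a point): Corner of the plain face: block x 10, y -30, z 0 mm.
- corner_head_left (a point): Corner of the plain face: block x 10, y 30, z 100 mm.
- corner_head_right (a point): Corner of the plain face: block x 10, y -30, z 100 mm.
- pad: Brown leather damping pad stuck to the bench, 150 mm long (its x), 110 mm wide (its y), 5 mm thick. Origin: centre of its underside, on the bench top. Fixed. The block stands 9 to 21 mm outside its -x edge, up to 12 degrees out of square with it.
- dapping_block: Bystander: beech dapping block standing on end, 40 x 50 mm, 84 mm tall, hollows in one face, loose. Origin: centre of its underside.
- flux_jar: Bystander: small amber glass jar with a white lid, 48 mm across, 58 mm tall, loose. Origin: centre of its underside.
- punch: Bystander: tapered steel bezel punch standing on its head, 31 mm across, 74 mm tall, loose. Origin: centre of its underside.
- hammer: Bystander: hammer with a wooden handle, 240 mm long, lying on the bench about 26 mm high, loose; its head is at its +x end, 78 mm wide. Origin: middle of its length, on the bench top.
Things that resemble listed ones, but are neither listed nor needed, are in the scene too. Of the things that look like the bezel_block, the middle-sized one is meant.

How it is judged:
By the outcome, as a careful person would: the job done as asked, in the order asked, and still so for the second after the job is handed in, with the robot touching nothing.
It also fails if it takes over 54 s, if anything falls off the work surface, if the arm or the gripper's body presses on something with over 40 N, if the wrist force passes 120 N, or if a joint passes its speed limit or range.

## Robot

A 6-joint arm with a two-finger parallel gripper is mounted at the origin on the work surface. World frame = base frame: x ahead of the robot, y to its left, z up, the work surface at z = 0. Lengths are in m, angles in degrees, forces in N, time in s.
With the tool pointing down it reaches from about 0.3 to 0.75 m from the base axis. Payload 8.5 kg.
Tool frame: the origin (TCP) lies at the centre of the arm's flange, where the gripper is bolted on; the fingertips stand 173 mm ahead of it and the grasp point (between the pads) lies env.pinch_z ahead of it (env.pinch_z is the distance from the TCP to the grasp point, in m); z points along the fingers, y is the line along which they close (so a half turn about z gives the same grasp; the last joint's range is limited). The gripper opens to 85 mm and grips with 20 to 120 N. Pads are 22 mm wide; open, the fingers measure 114 mm over their backs; the gripper's body (76 mm by 85 mm) begins 54 mm behind the grasp point. The pads swing forward as they close: fully open they stand 13 mm farther back than shut.
Start: joints at [61.003, 21.807, 74.336, -0, 83.858, -12.336], TCP at [0.158, 0.527, 0.405] pointing down, gripper open.
Joint ranges: [-178.18, 178.18], [-50.72, 133.34], [12.68, 142.11], [-81.47, 261.47], [9.98, 163.14], [-165.26, 165.26]. Speed limits (degrees/s): [136.94, 136.94, 180, 180, 180, 180].

## Interface

Orientations are given as a 3x3 rotation matrix whose columns are the frame's x, y, z axes.
In Python, from rig import env, get_image, job, spotter gives the robot as it stands. The module is installed in compiled form; this text tells all that it offers.
- The arm moves only by the shell command python3 -m creep 'ROWS' [FORCE]. ROWS is text: rows parted by semicolons, each of 7 numbers parted by spaces: the turn, a rotation vector about the tool's x, y, z in units of 8 degrees (1.0 is 8 degrees), then the shift along the tool's x, y, z in units of 30 mm (1.0 is 30 mm), then the finger opening in mm, from 0 to 85.4. A call has 1 to 12 rows; each row is the pose to reach, as a shift and turn from the pose commanded when the call began, along the tool's axes at that moment; what a row does not reach only later rows make up. A row lasts 1/10 s, in which the tool goes at most 50 mm and 8.59 degrees, less where a joint would pass 70% of its speed; a pose out of reach is approached as far as the arm can. A call with a gripper value outside its range is refused whole. The fingers move at their own pace and stop on an object; FORCE is the grip in N (left out, the last holds). Time passes only in rows, so rows that repeat a pose let the fingers close. It gives the time, the measured TCP pose, the force, the opening and the grip force at its end, in the units of the state.
- env.observe(): the state, without advancing time (a new reading comes with each control period).
- get_image(name): name is "scene" or "top"; returns a dict with "image" (420x560x3 uint8, blue, green, red), "depth" (420x560 float32, m along the optical axis (not along the pixel's ray), 0 where there is no reading), "intrinsics" (3x3 intrinsics, pixels), "view" (4x4, takes a point from world to camera coordinates). Camera axes: x right, y up, looking along -z (the intrinsics and any distortion apply to the point x, -y, -z); pixel columns grow to the right and rows downward; lengths in m; the calibration is good to about 2 mm. A picture is of the moment at which its call begins.
- job.close_job(): hands the job in; it is judged then, once.
Trained networks look in a picture, given as the dict that the camera call returned (one of the last four; its "shot" number tells which), for a name from the list of things; names that differ only in an ending like _2 or _b are one class to them, and where a whole thing is asked for, a point or a joint stands for the part that bears it (a point fixed in the world has none). Each returns a list of dicts, best first, with "p" (0 to 1); they miss things now and then, are a little off and sometimes report something else, mostly with a low value. They report only what shows in the picture. A call takes as long as a camera call. They do not tell look-alikes from the thing itself.
- spotter.boxes_of(label, picture): "xy" ([column, row] in pixels, amid what is visible of it).
The state is a dict: "time_s": time; "q": joint angles; "qvel": joint speeds; "joint_efforts": joint torques, N m; "position": TCP position; "tool_rot": TCP orientation; "ft_force": force on the tool from outside, world axes, zero at the start; "wrist_torque": the same for the moment, N m; "grip_width": finger opening in m; "gripper_force": force on a finger pad.
Only numpy, scipy, OpenCV 4.12 (cv2) and the standard library are available. Lean on these libraries where they do the work, as an engineer would, in place of code of your own. Each camera call takes 0.05 s, during which the arm holds its last target. There are 200 camera calls.

## Working session

There is one attempt and no reset: what is moved stays moved. The work goes in short steps, Python scripts to look and compute and a shell command to move; the robot and the scene stay as the last step left them, time stands still between calls to the robot, and variables do not carry over. Pictures are saved under pics/ and viewed, at most 10 in all, crops included, and the job is handed in when it is done.

```bash
mkdir -p pics; cat > h.py <<'E'
import numpy as np,cv2
from rig import env,get_image,job,spotter
def world(p,uv,d=None):
    u,v=uv; K=p["intrinsics"]
    if d is None:
        a=p["depth"][int(v)-2:int(v)+3,int(u)-2:int(u)+3]; d=np.median(a[a>0])
    c=np.array([(u-K[0,2])/K[0,0]*d,-(v-K[1,2])/K[1,1]*d,-d,1])
    return (np.linalg.inv(p["view"])@c)[:3]
def cloud(p):
    d=p["depth"];K=p["intrinsics"];v,u=np.indices(d.shape)
    c=np.stack([(u-K[0,2])/K[0,0]*d,-(v-K[1,2])/K[1,1]*d,-d,np.ones_like(d)],-1)
    w=(c@np.linalg.inv(p["view"]).T)[...,:3]; w[d==0]=np.nan
    return w
E
python3 - <<'E'
from h import *
for n in("scene","top"):
    p=get_image(n);cv2.imwrite(f"pics/{n}0.png",p["image"])
    for l in("bezel_block","pad","dapping_block","flux_jar","punch","hammer"):
        for b in spotter.boxes_of(l,p)[:4]:
            print(n,l,np.round(b["xy"]),round(b["p"],2),np.round(world(p,b["xy"]),3))
s=env.observe();print(s["position"],s["tool_rot"],env.pinch_z,s["time_s"])
E
```

```text
scene bezel_block [306. 152.] 0.95 [0.402 0.069 0.099]
scene bezel_block [217. 145.] 0.58 [ 0.521 -0.137  0.045]
scene bezel_block [254. 166.] 0.55 [ 0.5   -0.003  0.056]
scene pad [242. 210.] 0.96 [0.578 0.054 0.004]
scene dapping_block [295. 223.] 0.83 [0.548 0.209 0.077]
scene flux_jar [254. 169.] 0.67 [ 0.501 -0.002  0.05 ]
scene flux_jar [312. 367.] 0.59 [0.702 0.446 0.022]
scene flux_jar [194. 183.] 0.55 [ 0.638 -0.055  0.04 ]
scene punch [255. 164.] 0.54 [ 0.501 -0.001  0.066]
scene punch [198. 237.] 0.51 [0.715 0.09  0.037]
scene hammer [312. 368.] 0.93 [0.702 0.447 0.022]
top bezel_block [328. 297.] 0.9 [0.389 0.04  0.13 ]
top bezel_block [353. 232.] 0.66 [ 0.497 -0.007  0.098]
top bezel_block [418. 223.] 0.62 [ 0.514 -0.129  0.072]
top pad [321. 190.] 0.74 [0.577 0.04  0.004]
top dapping_block [247. 210.] 0.64 [0.531 0.178 0.082]
top flux_jar [385. 161.] 0.78 [ 0.628 -0.071  0.056]
top punch [300. 121.] 0.51 [0.7   0.084 0.049]
top hammer [122. 130.] 0.8 [0.682 0.421 0.021]
top hammer [383. 160.] 0.45 [ 0.628 -0.068  0.056]
[0.15769336 0.5268942  0.4047101 ] [[-9.58021939e-01  2.86694897e-01  1.99314571e-05]
 [ 2.86694895e-01  9.58021937e-01 -7.05821302e-05]
 [-3.93303097e-05 -6.19049822e-05 -9.99999997e-01]] 0.1547 0.7
```

View pics/scene0.png

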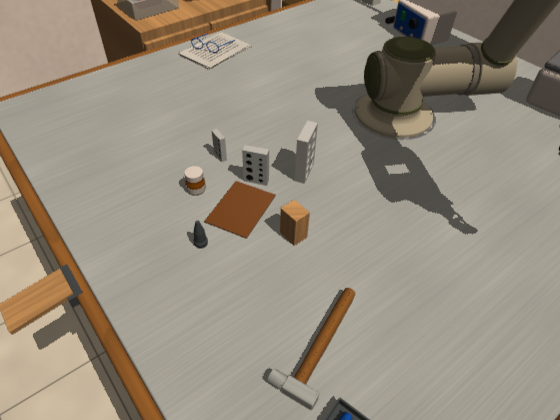

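View pics/top0.png

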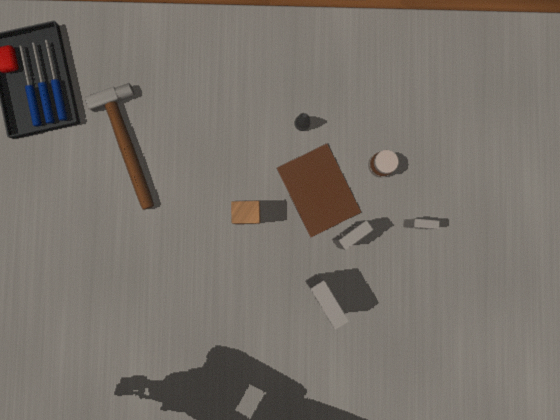

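Candidates for the bezel block, by pixel in the top picture: (328,297), 130 mm tall; (353,232), 100 mm tall; (418,223), 72 mm tall. The one at (353,232) fits: it is the middle size and stands just outside the pad's edge. In the scene picture it is at (256,165). I'll measure it and confirm with a crop.

```bash
cat >> h.py <<'E'
def rect(pts):
    r=cv2.minAreaRect((pts[:,:2]*1000).astype(np.float32)); b=cv2.boxPoints(r)
    return r,b
def pad(p,w):
    hsv=cv2.cvtColor(p["image"],cv2.COLOR_BGR2HSV)
    m=(hsv[...,1]>120)&(w[...,2]<.012)&(abs(w[...,0]-.577)<.12)&(abs(w[...,1]-.045)<.12)
    m=cv2.morphologyEx(m.astype(np.uint8),cv2.MORPH_OPEN,np.ones((3,3)))>0
    return rect(w[m])
E
python3 - <<'E'
from h import *
p=get_image("top");w=cloud(p)
print("pad",pad(p,w))
n=(abs(w[...,0]-.497)<.06)&(abs(w[...,1]+.007)<.06)
m=n&(w[...,2]>.092)&(w[...,2]<.11);print("block",m.sum(),np.nanmedian(w[m],0),rect(w[m]))
for nm,c,z0 in(("tall",(.389,.04),.12),("small",(.514,-.129),.065),("jar",(.628,-.07),.05),("dap",(.531,.178),.075),("punch",(.7,.084),.02)):
    m=(abs(w[...,0]-c[0])<.06)&(abs(w[...,1]-c[1])<.06)&(w[...,2]>z0);print(nm,rect(w[m])[0],np.round(rect(w[m])[1].tolist()).tolist())
s=get_image("scene")
def proj(p,P):
    c=p["view"]@np.append(P,1);K=p["intrinsics"];return K[0,0]*c[0]/-c[2]+K[0,2],K[1,1]*-c[1]/-c[2]+K[1,2]
a=cv2.resize(s["image"][110:250,150:350],(800,560),interpolation=2)
cv2.imwrite("pics/c1.png",a)
E
```

```text
pad (((576.635009765625, 44.352020263671875), (146.90280151367188, 108.02041625976562), 26.998432159423828), array([[486.66962 ,  59.131687],
       [535.7072  , -37.116547],
       [666.6004  ,  29.572353],
       [617.5628  , 125.82059 ]], dtype=float32))
block 413 [ 0.49274736 -0.01032531  0.09844299] (((492.3582458496094, -10.697673797607422), (20.378944396972656, 60.25332260131836), 36.613014221191406), array([[466.2116  ,   7.407382],
       [502.1471  , -40.956882],
       [518.5049  , -28.80273 ],
       [482.5694  ,  19.561535]], dtype=float32))
tall ((376.45867919921875, 37.54499053955078), (78.92943572998047, 26.223609924316406), 32.015724182128906) [[336.0, 28.0], [350.0, 6.0], [417.0, 47.0], [403.0, 70.0]]
small ((513.94580078125, -142.05825805664062), (45.680545806884766, 14.878300666809082), 86.0489273071289) [[505.0, -164.0], [520.0, -165.0], [523.0, -120.0], [508.0, -119.0]]
jar ((627.5531005859375, -73.66747283935547), (41.22084045410156, 41.651939392089844), 1.936753749847412) [[606.0, -54.0], [608.0, -95.0], [649.0, -94.0], [647.0, -52.0]]
dap ((529.7221069335938, 182.33570861816406), (39.726402282714844, 50.02153015136719), 3.4027552604675293) [[508.0, 206.0], [511.0, 156.0], [551.0, 159.0], [548.0, 208.0]]
punch ((704.0017700195312, 79.37406921386719), (24.25093650817871, 19.93385124206543), 84.61487579345703) [[693.0, 68.0], [713.0, 66.0], [715.0, 91.0], [695.0, 92.0]]
```

View pics/c1.png

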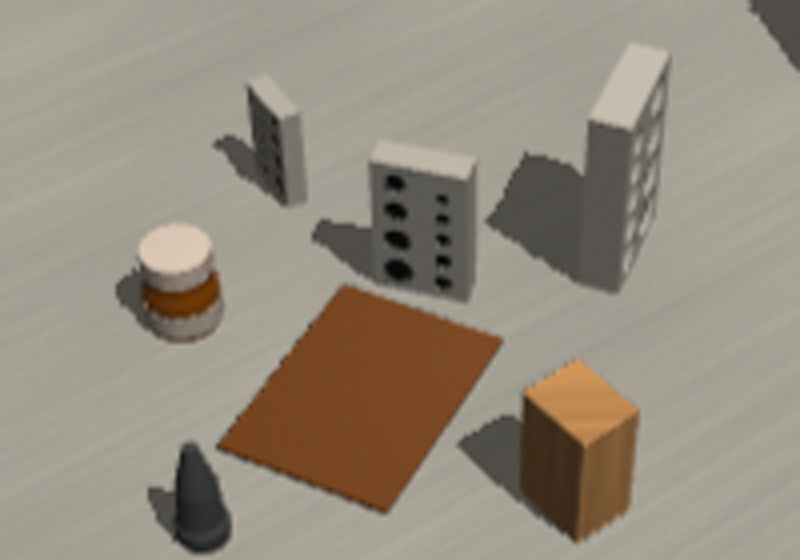

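The crop shows the 100 mm block at (423,225), upright next to the pad's short edge. The taller block is at (625,170) and the smaller one at (275,140), so this is the one meant. It stands about 15 mm from the pad and 9.6° out of square. I'll move behind it with the tool axes lined up to the block.

```bash
python3 -m creep '0 0 -6.66 -14.89 -15.2 0 30;0 0 -6.66 -14.89 -15.2 0 30;0 0 -6.66 -14.89 -15.2 0 30;0 0 -6.66 -14.89 -15.2 0 30;0 0 -6.66 -14.89 -15.2 0 30;0 0 -6.66 -14.89 -15.2 0 30;0 0 -6.66 -14.89 -15.2 0 30;0 0 -6.66 -14.89 -15.2 0 30;0 0 -6.66 -14.89 -15.2 0 30;0 0 -6.66 -14.89 -15.2 0 30;0 0 -6.66 -14.89 -15.2 0 30;0 0 -6.66 -14.89 -15.2 0 30' 20
cat >> h.py <<'E'
def rel(P,ang):
    "shift (units) and turn (units about tool z) from here to TCP P with tool x at world angle ang"
    s=env.observe();R=np.array(s["tool_rot"]);d=R.T@(np.array(P)-s["position"])/.03
    a=np.degrees(np.arctan2(R[1,0],R[0,0]));print("shift",d.round(2),"turn z",round(-((ang-a+180)%360-180)/8,3),"t",s["time_s"],"pos",np.round(s["position"],4),"down",R[:,2].round(3),"F",np.round(s["ft_force"],1),"w",s["grip_width"],"q",np.round(s["q"]))
E
python3 -c "
from h import *
rel((.455,-.038,.258),216.6)"
```

```text
time_s: 2.0
position: [0.4145, 0.0386, 0.4051]
tool_rot: [[-0.803, -0.596, 0.001], [-0.596, 0.803, -0.0], [-0.001, -0.001, -1.0]]
ft_force: [1.1, 0.6, 0.5]
grip_width: 0.0301
gripper_force: 0.0
shift [ 0.44 -2.85  4.9 ] turn z -0.001 t 2.0 pos [0.4145 0.0386 0.4051] down [ 0.001 -0.    -1.   ] F [1.1 0.6 0.5] w 0.0300813472359877 q [ -11.    8.   94.    0.   78. -138.]
```

```bash
python3 -m creep '0 0 0 0 0 0 30;0 0 0 0 0 0 30' | head -2
python3 -c "
from h import *
rel((.455,-.038,.258),216.6)"
```

```text
time_s: 2.2
position: [0.4144, 0.0399, 0.4046]
shift [ 0.45 -2.9   4.89] turn z -0.016 t 2.2 pos [0.4144 0.0399 0.4046] down [-0.001  0.    -1.   ] F [-0.6  0.4  0.4] w 0.030120229875512775 q [ -11.    8.   94.    0.   78. -137.]
```

```bash
python3 -m creep '0 0 0 0.45 -2.9 0 30;0 0 0 0.45 -2.9 0 30;0 0 0 0.45 -2.9 0 30;0 0 0 0.45 -2.9 2 30;0 0 0 0.45 -2.9 4 30;0 0 0 0.45 -2.9 4.9 30;0 0 0 0.45 -2.9 4.9 30;0 0 0 0.45 -2.9 4.9 30' | head -2
python3 - <<'E'
from h import *
rel((.455,-.038,.258),216.6)
p=get_image("scene");a=cv2.resize(p["image"][70:250,150:390],(800,600),interpolation=2);cv2.imwrite("pics/s2.png",a)
E
```

```text
time_s: 3.0
position: [0.4554, -0.0362, 0.2589]
shift [ 0.05 -0.04  0.03] turn z 0.014 t 3.0 pos [ 0.4554 -0.0362  0.2589] down [-0.  0. -1.] F [ 0.3 -0.6  0.5] w 0.030082946654505074 q [ -19.   23.  101.    0.   56. -146.]
```

View pics/s2.png

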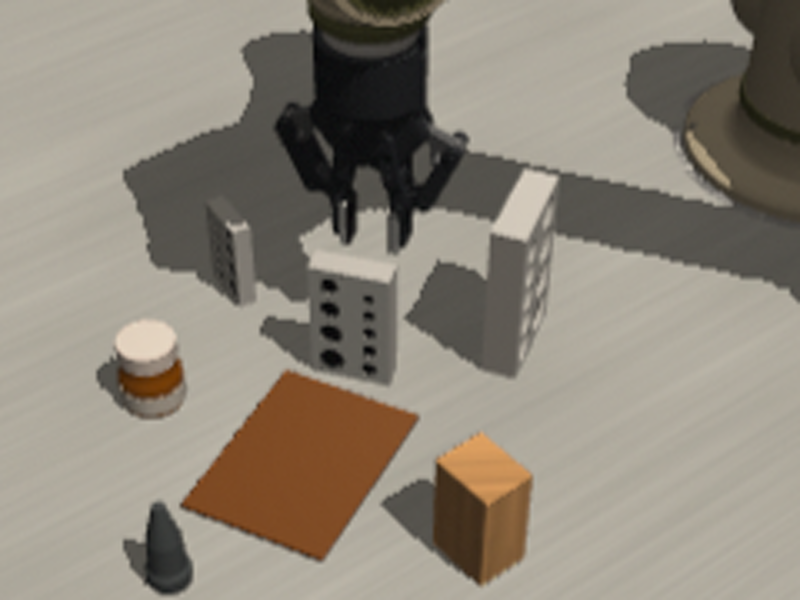

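The fingertips are just behind the block's top edge, at (345,235) and (400,240) in this crop, and centred on it. Now I'll push slowly.

```bash
python3 -m creep '0 0 0 -0.25 0 0 30;0 0 0 -0.5 0 0 30;0 0 0 -0.65 0 0 30;0 0 0 -0.75 0 0 30;0 0 0 -0.85 0 0 30;0 0 0 -0.95 0 0 30;0 0 0 -1.05 0 0 30;0 0 0 -1.15 0 0 30;0 0 0 -1.25 0 0 30;0 0 0 -1.35 0 0 30' | sed -n '1,2p;4p'
python3 - <<'E'
from h import *
p=get_image("scene");w=cloud(p);n=(abs(w[...,0]-.51)<.05)&(abs(w[...,1])<.05)&(w[...,2]<.104)
print([ (b["xy"],round(b["p"],2),world(p,b["xy"]).round(3)) for b in spotter.boxes_of("bezel_block",p)])
a=cv2.resize(p["image"][70:250,150:390],(800,600),interpolation=2);cv2.imwrite("pics/s3.png",a)
E
```

```text
time_s: 4.05
position: [0.4879, -0.0129, 0.2578]
ft_force: [-0.4, 0.5, -0.5]
[([306.0, 149.4], 0.94, array([0.403, 0.069, 0.109])), ([252.5, 168.8], 0.77, array([0.511, 0.004, 0.059])), ([219.5, 143.3], 0.63, array([ 0.522, -0.123,  0.059]))]
```

View pics/s3.png

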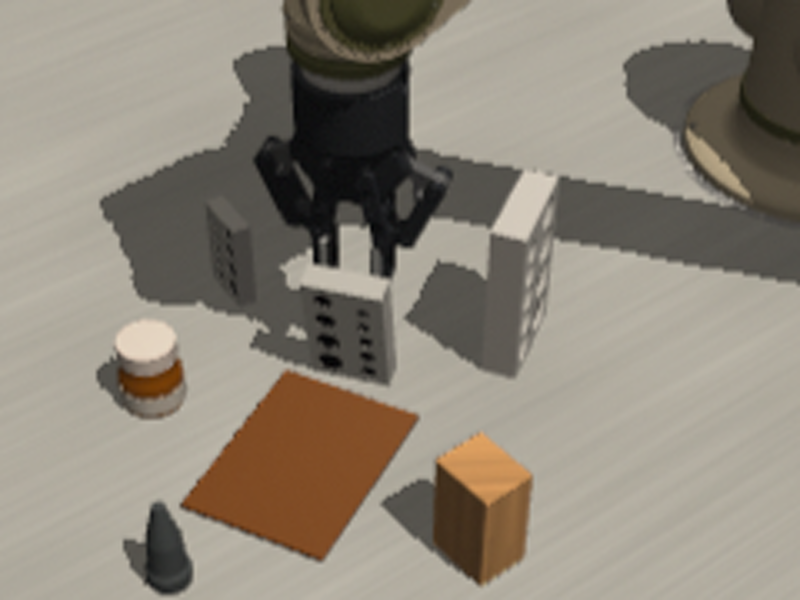

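The block is tipping: its top at (345,280) leans toward the pad while its foot stays put. I'll keep going until it falls.

```bash
python3 -m creep '0 0 0 -0.1 0 0 30;0 0 0 -0.2 0 0 30;0 0 0 -0.3 0 0 30;0 0 0 -0.4 0 0 30;0 0 0 -0.4 0 0 30;0 0 0 -0.4 0 0 30;0 0 0 -0.4 0 0 30;0 0 0 -0.4 0 0 30;0 0 0 -0.4 0 0 30' | sed -n '1,2p;4p'
python3 - <<'E'
from h import *
p=get_image("scene")
a=cv2.resize(p["image"][70:250,150:390],(800,600),interpolation=2);cv2.imwrite("pics/s4.png",a)
E
```

```text
time_s: 5.05
position: [0.4973, -0.0059, 0.2578]
ft_force: [0.3, 1.0, -0.1]
```

View pics/s4.png

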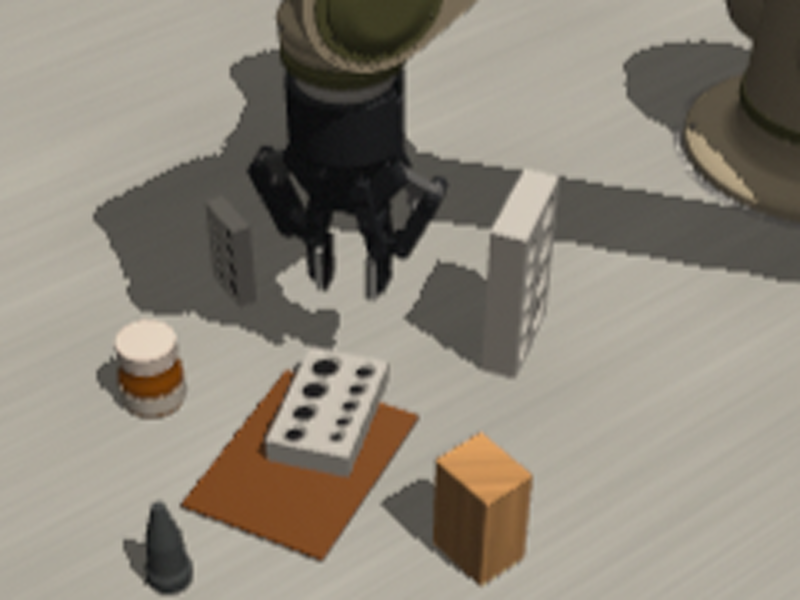

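The block fell onto the pad countersunk side up. Its foot end at (345,355) in this crop still overhangs the near edge. I'll back off and measure.

```bash
python3 -m creep '0 0 0 0.7 0 0 30;0 0 0 1.4 0 0 30;0 0 0 1.4 0 0 30;0 0 0 1.4 0 0 30' | sed -n '1,2p;4p'
cat >> h.py <<'E'
def block():
    out=[]
    for n in("scene","top"):
        p=get_image(n);w=cloud(p);h=cv2.cvtColor(p["image"],cv2.COLOR_BGR2HSV)
        m=(abs(w[...,0]-.565)<.1)&(abs(w[...,1]-.04)<.09)&(w[...,2]>.018)&(w[...,2]<.034)&((w[...,:2]-[.628,-.073])**2).sum(-1).__gt__(.04**2)
        k,l,st,_=cv2.connectedComponentsWithStats(m.astype(np.uint8));m=l==1+st[1:,4].argmax()
        r,b=rect(w[m]);print(n,m.sum(),"z",np.nanmedian(w[m][:,2]).round(4),np.round(r[0],1),np.round(r[1],1),round(r[2],1))
        c,sn=np.cos(np.radians(27)),np.sin(np.radians(27));d=b-[576.6,44.4]
        print(" corners in pad frame mm",np.round(d@np.array([[c,-sn],[sn,c]])).tolist())
E
python3 - <<'E'
from h import *
block();rel((.465,-.030,.183),216.6)
p=get_image("scene");print("pad scene",pad(p,cloud(p))[0])
E
```

```text
time_s: 5.5
position: [0.4639, -0.031, 0.258]
ft_force: [-0.3, 0.2, -1.0]
scene 826 z 0.0243 [541.4  28.5] [103.4  61. ] 37.2
 corners in pad frame mm [[-95.0, 23.0], [-84.0, -37.0], [18.0, -19.0], [7.0, 41.0]]
top 1645 z 0.0226 [540.7  25.3] [100.   60.4] 37.1
 corners in pad frame mm [[-95.0, 20.0], [-85.0, -39.0], [14.0, -22.0], [3.0, 38.0]]
shift [-0.03  0.    2.5 ] turn z 0.004 t 5.6 pos [ 0.4642 -0.0307  0.2579] down [ 0.001 -0.    -1.   ] F [-0.2  0.7  0.2] w 0.02958674491616799 q [ -18.   24.  100.    0.   56. -145.]
pad scene ((577.8687133789062, 46.02260971069336), (153.2537078857422, 114.61161041259766), 27.697559356689453)
```

```bash
python3 - <<'E'
from h import *
rel((.4706,-.0142,.184),207)
E
```

```text
shift [-0.5   0.31  2.46] turn z 1.206 t 5.65 pos [ 0.4641 -0.0306  0.2578] down [ 0.001 -0.    -1.   ] F [ 0.4 -0.1 -0.4] w 0.02932343109514408 q [ -18.   24.  100.    0.   56. -145.]
```

```bash
python3 -m creep '0 0 0.6 -0.25 0.15 0 30;0 0 1.2 -0.5 0.3 0 30;0 0 1.2 -0.5 0.3 0 30;0 0 1.2 -0.5 0.3 0.8 30;0 0 1.2 -0.5 0.3 1.6 30;0 0 1.2 -0.5 0.3 2.2 30;0 0 1.2 -0.5 0.3 2.46 30;0 0 1.2 -0.5 0.3 2.46 30;0 0 1.2 -0.5 0.3 2.46 30' | sed -n '1,2p;4p'
python3 - <<'E'
from h import *
rel((.4706,-.0142,.184),207)
p=get_image("scene")
a=cv2.resize(p["image"][70:250,150:390],(800,600),interpolation=2);cv2.imwrite("pics/s5.png",a)
E
```

```text
time_s: 6.55
position: [0.4705, -0.0148, 0.1846]
ft_force: [-0.6, -0.4, -1.0]
shift [-0.01  0.02  0.02] turn z 0.009 t 6.55 pos [ 0.4705 -0.0148  0.1846] down [ 0.001 -0.    -1.   ] F [-0.6 -0.4 -1. ] w 0.030185254863788594 q [ -16.   31.  103.   -0.   45. -133.]
```

View pics/s5.png

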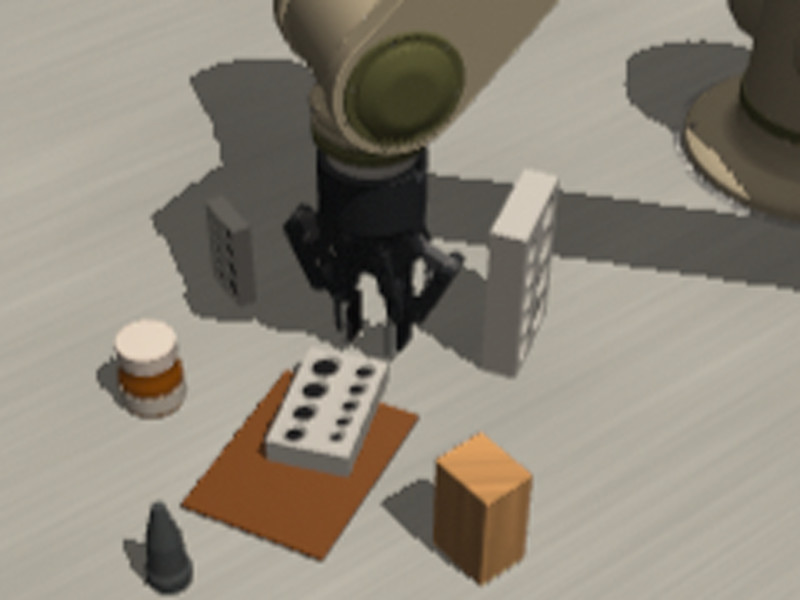

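The fingertips at (350,335) and (400,345) are behind the foot end and clear of the tall block. Now I'll push along the pad's x axis.

```bash
python3 -m creep '0 0 0 -0.15 0 0 30;0 0 0 -0.3 0 0 30;0 0 0 -0.45 0 0 30;0 0 0 -0.6 0 0 30;0 0 0 -0.75 0 0 30;0 0 0 -0.9 0 0 30;0 0 0 -1.05 0 0 30;0 0 0 -1.2 0 0 30;0 0 0 -1.35 0 0 30;0 0 0 -1.5 0 0 30;0 0 0 -1.5 0 0 30' | sed -n '1,2p;4p'
python3 - <<'E'
from h import *
rel((.5206,.0112,.184),207);block()
E
```

```text
time_s: 7.7
position: [0.51, 0.0062, 0.1838]
ft_force: [-4.1, 0.0, 1.5]
shift [-0.39 -0.01 -0.01] turn z 0.009 t 7.7 pos [0.51   0.0062 0.1838] down [-0.003  0.    -1.   ] F [-4.1  0.   1.5] w 0.02989111629158162 q [ -13.   34.   97.   -0.   49. -130.]
scene 923 z 0.0242 [556.8  28.4] [123.   64.4] 27.2
 corners in pad frame mm [[-87.0, 27.0], [-86.0, -38.0], [37.0, -37.0], [36.0, 27.0]]
top 701 z 0.0227 [582.9  39.5] [60.4 60.5] 28.6
 corners in pad frame mm [[-28.0, 22.0], [-26.0, -38.0], [34.0, -37.0], [33.0, 24.0]]
```

```bash
python3 -m creep '0 0 0 -0.15 0 0 30;0 0 0 -0.3 0 0 30;0 0 0 -0.45 0 0 30;0 0 0 -0.58 0 0 30;0 0 0 -0.58 0 0 30;0 0 0 -0.3 0 0 30;0 0 0 0.2 0 0 30;0 0 0 0.7 0 0 30;0 0 0 0.7 0 -1 30;0 0 0 0.7 0 -2.5 30;0 0 0 0.7 0 -4 30;0 0 0 0.7 0 -4 30' | sed -n '1,2p;4p'
python3 -m creep '0 0 0 1.5 0 0 30;0 0 0 3 0 0 30;0 0 0 3 0 0 30;0 0 0 3 0 0 30' | sed -n '1,2p;4p'
python3 - <<'E'
from h import *
block()
p=get_image("scene")
a=cv2.resize(p["image"][70:250,150:390],(800,600),interpolation=2);cv2.imwrite("pics/s6.png",a)
E
```

```text
time_s: 9.0
position: [0.492, -0.0041, 0.3094]
ft_force: [0.3, 0.7, -1.3]
time_s: 9.4
position: [0.4111, -0.0451, 0.3041]
ft_force: [-0.2, 0.6, 0.4]
scene 890 z 0.0242 [583.2  40.2] [103.7  61.9] 26.5
 corners in pad frame mm [[-48.0, 25.0], [-48.0, -37.0], [55.0, -38.0], [56.0, 24.0]]
top 1631 z 0.0226 [582.6  37. ] [99.7 60.3] 27.0
 corners in pad frame mm [[-48.0, 21.0], [-48.0, -39.0], [52.0, -39.0], [52.0, 21.0]]
```

View pics/s6.png

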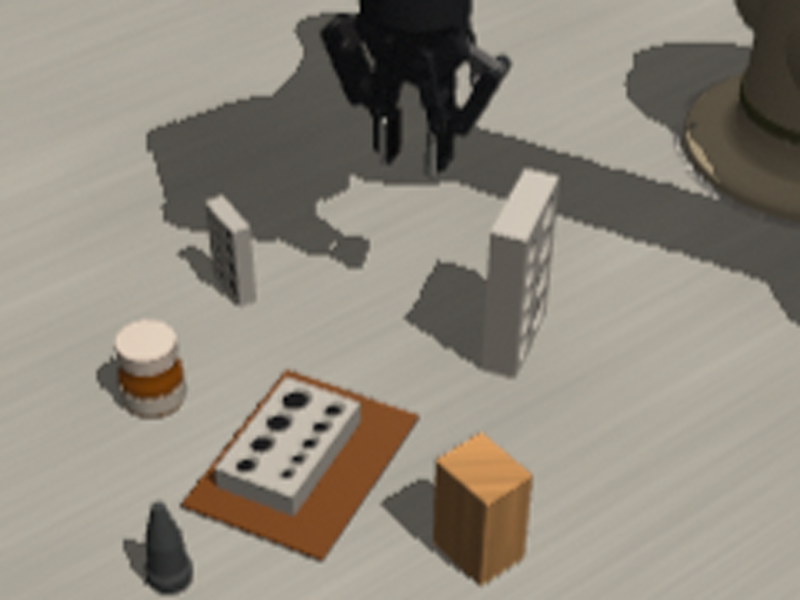

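The block lies flat at (290,440) in this crop, square on the pad with at least 16 mm of margin on every side. The jar, dapping block, punch and look-alikes are where they were, and the gripper is clear.

```bash
python3 -c "
from rig import job
print(job.close_job())"
```

```text
the job is handed in; nothing more can be done
None
```

The bezel block was tipped onto the pad countersunk side up and pushed fully onto it, with about 16 mm or more of pad on every side; nothing else was touched, and the job is handed in.

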